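# Turn the drying sample boards end for end

## Robot

A 6-joint arm with a two-finger parallel gripper is mounted at the origin on the work surface. World frame = base frame: x ahead of the robot, y to its left, z up, the work surface at z = 0. Lengths are in m, angles in rad, forces in N, time in s.
With the tool pointing down it reaches from about 0.275 to 0.775 m from the base axis. Payload 14.6 kg.
Tool frame: the origin (TCP) lies on the centre line of the jaws, within the pads' length; the fingertips stand 19 mm ahead of it and the grasp point (between the pads) is the TCP; z points along the fingers, y is the line along which they close (so a half turn about z gives the same grasp; the last joint's range is limited). The gripper opens to 85 mm and grips with 20 to 120 N. Pads are 22 mm wide; open, the fingers measure 114 mm over their backs; the gripper's body (76 mm by 85 mm) begins 54 mm behind the grasp point. The pads swing forward as they close: fully open they stand 13 mm farther back than shut.
Start: joints at [-1.424, 0.263, -0.048, 1.259, 0, 1.415], TCP at [0.156, -0.501, 0.25] pointing down, gripper open.
Joint ranges: [-2.65, 2.65], [-0.89, 1.7], [-1.18, 1.37], [-2.13, 2.11], [-1.35, 1.29], [-3.14, 3.14]. Speed limits (rad/s): [1.89, 1.89, 2.57, 2.79, 3.14, 3.14].

## Interface

Orientations are given as a unit quaternion [x, y, z, w].
In Python, from rig import sensors, camera, r gives the robot as it stands.
- The arm moves only by the shell command python3 -m inch 'ROWS' [FORCE]. ROWS is JSON, a list that holds one entry, the list of rows, each a list of 7 numbers: the shift along the tool's x, y, z as a fraction of full scale, then the turn, a rotation vector about the tool's x, y, z as a fraction of full scale, then the closure, from -1 (fully open) to 1 (shut). In form: [[[x, y, z, rx, ry, rz, hand], ...]]. A call has 1 to 20 rows; each row is the pose to reach, as a shift and turn from the pose commanded when the call began, along the tool's axes at that moment, turning the shorter way round; what a row does not reach only later rows make up. Full scale, the value 1, is 80 mm for a shift and pi rad for a turn. A row lasts 1/8 s, in which the tool goes at most 62.5 mm and 10.7 degrees, less where a joint would pass 70% of its speed; a pose out of reach is approached as far as the arm can. A call with a number of a shift or a turn outside -1 to 1 is refused whole. A call with a gripper value outside its range is refused whole. The fingers move at their own pace and stop on an object; FORCE is the grip in N (left out, the last holds). Time passes only in rows, so rows that repeat a pose let the fingers close. It gives the time, the measured TCP pose, the force, the opening and the grip force at its end, in the units of the state.
- sensors.observe(): the state, without advancing time (a new reading comes with each control period).
- camera(name): name is "side" or "top"; returns a dict with "frame" (420x560x3 uint8, red, green, blue), "camera_matrix" (3x3 intrinsics, pixels), "extrinsics" (4x4, takes a point from camera to world coordinates). Camera axes: x right, y down, z forward; pixel columns grow to the right and rows downward; lengths in m; the calibration is good to about 2 mm. A picture is of the moment at which its call begins. There is no depth.
- r.finish_job(): hands the job in; it is judged then, once.
The state is a dict: "clock": time; "joint_positions": joint angles; "joint_vel": joint speeds; "tau": joint torques, N m; "ee_pos": TCP position; "tool_rot": TCP orientation; "force": force on the tool from outside, world axes, zero at the start; "moment": the same for the moment, N m; "grip_width": opening from 0.0 (shut) to 1.0 (fully open); "grasp_force": force on a finger pad.
Only numpy, scipy, OpenCV 4.12 (cv2) and the standard library are available. Lean on these libraries where they do the work, as an engineer would, in place of code of your own. Each camera call takes 0.05 s, during which the arm holds its last target. There are 200 camera calls.

## Task

Switch the drying blower fully off; then take out each sample board whose cut-corner end faces away from the blower, turn it end for end and set it fully home in a slot again, so that every board stands upright in the rack with its cut-corner end towards the blower, and close the upright glaze flask by setting its stopper fully into the neck. Only when all that is done, switch the blower fully on again. Lift no board out while it is on, and leave the other things on the table alone.

Things in the scene. Friction and masses are not known exactly. Their poses are not given: they have to be found in the camera images.
- rack: fixed drying rack, 230 (x) x 140 (y) x 38 (z) mm, origin at the middle of its underside, z up. Four slots run along its y axis, at x = -75, -25, +25 and +75 mm in its frame; each is 16 mm wide (x), between end stops 120 mm apart (y), its floor 8 mm over the table; the thin fins beside it rise to 38 mm, the end stops to 28 mm. The blower stands beyond its +y end.
- board_A_centre (a point): middle of a sample board 110 (its y) x 80 (its z) x 12 (its x) mm, 90 g, standing on a long edge in a slot of the rack, its middle then 48 mm and its top edge 88 mm over the table. The upper corner at its +y end is cut away, 26 mm long by 28 mm high. Some boards may be absent (None). One may already have its cut end at the blower.
- board_A_cut (a point): middle (half-way up) of the end face of the same board at the cut-away corner, 55 mm from its centre along its +y.
- board_B_centre (a point): middle of a sample board 110 (its y) x 80 (its z) x 12 (its x) mm, 90 g, standing on a long edge in a slot of the rack, its middle then 48 mm and its top edge 88 mm over the table. The upper corner at its +y end is cut away, 26 mm long by 28 mm high. Some boards may be absent (None). One may already have its cut end at the blower.
- board_B_cut (a point): middle (half-way up) of the end face of the same board at the cut-away corner, 55 mm from its centre along its +y.
- board_C_centre (a point): middle of a sample board 110 (its y) x 80 (its z) x 12 (its x) mm, 90 g, standing on a long edge in a slot of the rack, its middle then 48 mm and its top edge 88 mm over the table. The upper corner at its +y end is cut away, 26 mm long by 28 mm high. Some boards may be absent (None). One may already have its cut end at the blower.
- board_C_cut (a point): middle (half-way up) of the end face of the same board at the cut-away corner, 55 mm from its centre along its +y.
- board_D_centre (a point): middle of a sample board 110 (its y) x 80 (its z) x 12 (its x) mm, 90 g, standing on a long edge in a slot of the rack, its middle then 48 mm and its top edge 88 mm over the table. The upper corner at its +y end is cut away, 26 mm long by 28 mm high. Some boards may be absent (None). One may already have its cut end at the blower.
- board_D_cut (a point): middle (half-way up) of the end face of the same board at the cut-away corner, 55 mm from its centre along its +y.
- blower: fixed drying blower, box 160 (x) x 100 (y) x 133 (z) mm with a handle on top up to 155 mm, origin in the middle of its underside; its round mouth looks along its -y, to the rack. The mouth is about 0.16 m from the rack's middle.
- switch (a joint): lever switch of the blower, hinged on the fixed block (70 x 50 x 25 mm): 0 = fully off, lever leaning 0.5 rad to the block's -x; 1.0 = fully on, leaning 0.5 rad to its +x; stays where it is left, about 1 N at the ball moves it. At the start it is on (0.85 to 1).
- switch_tip (a point): centre of the black ball, 26 mm across, on the end of the switch lever (rod 10 mm thick, 80 mm from pivot to ball centre).
- switch_pivot (a point): pivot of the switch lever, in the middle of the block, 22 mm over the table; axes of the block: the lever swings in its x-z plane, +x is the on side.
- flask_mouth (a point): centre of the open mouth of the loose white glaze flask, at the rim, 105 mm over its base; z up. The flask weighs about 0.45 kg, is 96 mm across at the foot, its neck 54 mm outside and 44 mm inside, open 38 mm deep.
- stopper_centre (a point): middle (half-way up) of the loose stopper, 64 mm high, standing on the table, z up, 60 g. From below: tapered rubber plug 34 mm across growing to 41 mm, 26 mm long; flange 52 mm across, 6 mm thick; wooden knob 28 mm across, 32 mm high. Seated, the flange lies on the flask's rim and this point is 6 mm above the rim.
- foam: bystander, leave alone: white foam block 100x70x40 mm, origin in the middle of its underside
- tape: bystander, leave alone: roll of masking tape, 100 mm across, 24 mm high, origin in the middle of its underside
- jar: bystander, leave alone: amber glass jar, 60 mm across, 90 mm high, origin in the middle of its underside
- can: bystander, leave alone: steel paint can, 80 mm across, 100 mm high, origin in the middle of its underside
- brush: bystander, leave alone: paint brush lying down, origin below its middle
There are look-alikes about, which are no part of the job. Leave any purple look-alike of the part that bears board_C_centre alone. Leave any yellow look-alike of the part that bears stopper_centre alone.

How it is judged:
By the outcome, as a careful person would: the job done as asked, in the order asked, and still so for the second after the job is handed in, with the robot touching nothing.
Of board_A, board_B, board_C, board_D only 3 to 4 are there at a start; the rules pass over those that are not, and their reading is None.
At some moment in a run one of stopper, flask may be knocked a few centimetres aside while the robot is not near it.
It also fails if it takes over 210 s, if anything falls off the work surface, if the arm or the gripper's body presses on something with over 40 N, if the wrist force passes 120 N, or if a joint passes its speed limit or range.

## Working session

There is one attempt and no reset: what is moved stays moved. The work goes in short steps, Python scripts to look and compute and a shell command to move; the robot and the scene stay as the last step left them, time stands still between calls to the robot, and variables do not carry over. Pictures are saved under pics/ and viewed, at most 14 in all, crops included, and the job is handed in when it is done.

```bash
ls; mkdir -p pics; cat > h.py <<'E'
import numpy as np, cv2
from rig import sensors, camera, r
from scipy.spatial.transform import Rotation as R
def shot(n,f):
    c=camera(n); cv2.imwrite(f'pics/{f}.png',c['frame'][:,:,::-1]); np.savez(f'pics/{f}.npz',K=c['camera_matrix'],T=c['extrinsics'],im=c['frame']); return c
def pix(f,p):
    d=np.load(f'pics/{f}.npz'); T=np.linalg.inv(d['T']); q=d['K']@(T[:3,:3]@np.array(p)+T[:3,3]); return q[:2]/q[2]
def ray(f,u,v,z):
    d=np.load(f'pics/{f}.npz'); T=d['T']; w=T[:3,:3]@np.linalg.solve(d['K'],[u,v,1]); o=T[:3,3]; return o+w*(z-o[2])/w[2]
def go(p):  # shift in tool units
    s=sensors.observe(); q=R.from_quat(s['tool_rot']); return q.inv().apply(np.array(p)-s['ee_pos'])/0.08
E
python3 - <<'E'
from h import *
a=shot('top','t0');b=shot('side','s0')
for c in(a,b):print(c['camera_matrix'],c['extrinsics'])
print(sensors.observe())
E
```

```text
pics
[[416.93090651   0.         280.89128981]
 [  0.         416.93090651 210.83622032]
 [  0.           0.           1.        ]] [[-2.11562532e-02 -9.88821209e-01  1.47597524e-01  3.69719668e-01]
 [-9.99775674e-01  2.10731142e-02 -2.12717041e-03  6.58532396e-02]
 [-1.00694826e-03 -1.47609418e-01 -9.89045219e-01  1.43468772e+00]
 [ 0.00000000e+00  0.00000000e+00  0.00000000e+00  1.00000000e+00]]
[[385.64931115   0.         278.54687773]
 [  0.         385.64931115 208.53891005]
 [  0.           0.           1.        ]] [[ 0.96033542 -0.1799197   0.21303704  0.34055402]
 [-0.2786008  -0.65120974  0.70590896 -0.67543141]
 [ 0.01172487 -0.73726167 -0.67550556  0.79520449]
 [ 0.          0.          0.          1.        ]]
{'clock': 0.1, 'joint_positions': array([-1.42430737e+00,  2.63465951e-01, -4.88324160e-02,  1.25939136e+00,
       -1.75977558e-05,  1.41546322e+00]), 'joint_vel': array([ 1.69633612e-03, -1.34451581e-03,  8.92570497e-04, -5.98635916e-05,
       -1.02074702e-03,  1.49708758e-03]), 'tau': array([ 3.51198119e-03, -6.38579035e+01,  3.85064399e+01,  9.93376714e-03,
       -1.17320274e-04,  4.58364184e-05]), 'ee_pos': array([ 0.15600474, -0.50106713,  0.24989298]), 'tool_rot': array([ 9.88634426e-01,  1.50338859e-01, -6.82346114e-06, -4.46733721e-04]), 'force': array([-0.47450784,  0.77353217, -0.34926013]), 'moment': array([-0.00048801,  0.02927342, -0.0091097 ]), 'grasp_force': 0.0, 'grip_width': 0.997332816431186}
```

View pics/t0.png

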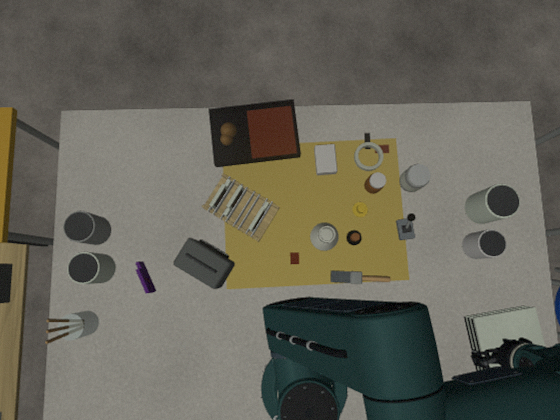

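View pics/s0.png

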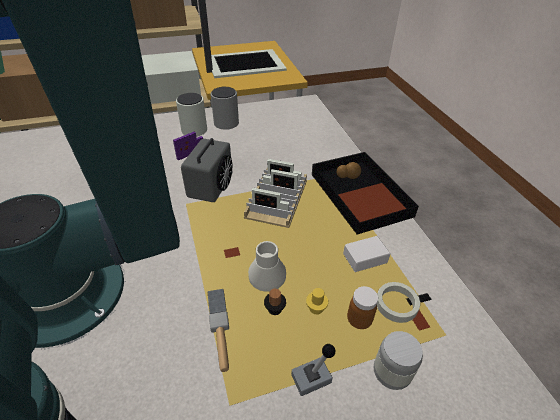

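The top view shows the rack at (240,207), blower (205,262), switch (406,226) with its ball at (411,216), flask (324,235), black-plug stopper (354,237), yellow look-alike stopper (361,209) and purple look-alike board (145,277). The side view shows the same things: flask mouth (267,248), stopper (275,300), switch ball (328,351). Next is a close crop.

```bash
python3 - <<'E'
import cv2,numpy as np
t=cv2.imread('pics/t0.png');s=cv2.imread('pics/s0.png')
f=lambda im,x,y,w,h:cv2.resize(im[y:y+h,x:x+w],(400,300),interpolation=cv2.INTER_CUBIC)
cv2.imwrite('pics/c0.png',np.vstack([np.hstack([f(t,195,170,100,75),f(s,230,150,100,75)]),np.hstack([f(t,320,190,100,75),f(s,245,290,100,75+0)])]))
E
```

```text
(no output)
```

View pics/c0.png

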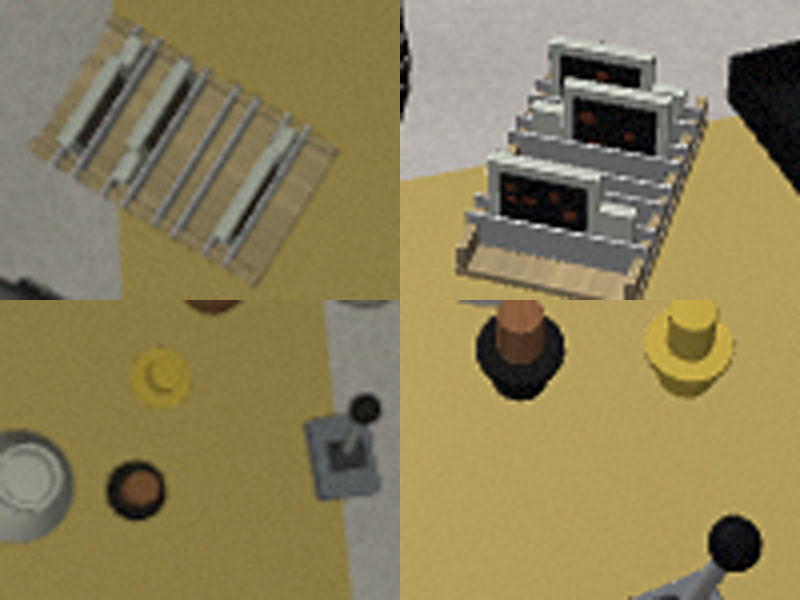

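The close crop shows boards in slots 1 (top left), 2 and 4. Slots 1 and 4 have their cut ends at the upper right, away from the blower; slot 2 already faces it. The copper-knob stopper with the black plug is at (355,237), and the yellow one at (360,209) is the look-alike. The switch ball leans towards the top of the image, which is the on side.

```bash
python3 - <<'E'
from h import *
from scipy.optimize import least_squares
def tri(pt,ps):
    return least_squares(lambda p:np.r_[pix('t0',p)-pt,pix('s0',p)-ps],[.5,0,.1])
a=tri((411.25,217),(328.75,350.75));print('ball',a.x,a.fun)
C=lambda x,y:(195+x/4,170+y/4)
cor=[ray('t0',*C(*p),0.02) for p in[(110,18),(338,150),(255,285),(30,148)]]
cor=np.array(cor);print(cor);m=cor.mean(0)
print('rack',m,'long',np.linalg.norm(cor[1]-cor[0]),np.linalg.norm(cor[2]-cor[3]),'short',np.linalg.norm(cor[3]-cor[0]),np.linalg.norm(cor[2]-cor[1]))
d=cor[0]+cor[3]-cor[1]-cor[2];print('rackx yaw',np.degrees(np.arctan2(d[1],d[0])))
# board tops (ends of top edges, z=.088)
for n,p,q in[('1',(62,140),(120,68)),('2',(188,65),(135,150)),('4',(222,240),(272,160))]:
    P,Q=ray('t0',*C(*p),.088),ray('t0',*C(*q),.088);print(n,P,Q,np.linalg.norm(P-Q),np.degrees(np.arctan2(*(P-Q)[1::-1])))
D=lambda x,y:(320+x/4,190+(y-300)/4)
b=np.array([ray('t0',*D(*p),.025) for p in[(305,423),(368,415),(380,490),(317,498)]]);print('block',b,b.mean(0))
e=b[0]-b[3];print(np.degrees(np.arctan2(e[1],e[0])),np.linalg.norm(e))
print('stop',ray('t0',*D(140,487),.064),ray('t0',*D(136,490),.029),'flask',ray('t0',*D(27,478),.105))
print('side flask',ray('s0',267,247,.105))
print('yellow',ray('t0',*D(160,377),.029),'blower',ray('t0',205,262,.133))
E
```

```text
ball [ 0.54083895 -0.35842994  0.09715071] [ 0.03677388 -0.20340233 -0.12009763  0.02216124]
[[0.71285134 0.26305373 0.02      ]
 [0.59252219 0.06734322 0.02      ]
 [0.47809623 0.14014724 0.02      ]
 [0.59990036 0.33182462 0.02      ]]
rack [0.59584253 0.2005922  0.02      ] long 0.22974270097818603 0.22710451768884685 short 0.1322397757959121 0.1356234746419654
rackx yaw 57.99293184806714
1 [0.59490836 0.29289934 0.088     ] [0.65398854 0.24536019 0.088     ] 0.07583164587910184 141.17793713372708
2 [0.65531222 0.18934524 0.088     ] [0.58535007 0.2331921  0.088     ] 0.08256664116934459 -32.076301481767864
4 [0.5099522  0.16284651 0.088     ] [0.57469585 0.12133423 0.088     ] 0.07690909439208757 147.3328528656783
block [[ 0.53759249 -0.32922285  0.025     ]
 [ 0.54330978 -0.38329427  0.025     ]
 [ 0.47917816 -0.38912152  0.025     ]
 [ 0.47354189 -0.33540571  0.025     ]] [ 0.50840558 -0.35926109  0.025     ]
5.513723830493812 0.06434832978283923
stop [ 0.48281554 -0.17924223  0.064     ] [ 0.48324055 -0.1820058   0.029     ] flask [ 0.48855162 -0.08197049  0.105     ]
side flask [ 0.49375771 -0.07740277  0.105     ]
yellow [ 0.57921375 -0.20699586  0.029     ] blower [0.40863553 0.30169013 0.133     ]
```

```bash
python3 - <<'E'
from h import *
print('can', ray('s0',402,345,.1), ray('t0',417,170,.1),'jar',ray('t0',376,183,.09))
E
python3 -m inch '[[[0,0,0,0,0,0.096,1],[0,0,0,0,0,0.096,1],[0,0,0,0,0,0.096,1],[0,0,0,0,0,0.096,1]]]' 30
for i in 1; do :; done
python3 -m inch '[[[0.9,-0.3,0,0,0,0,1],[0.9,-0.3,0,0,0,0,1],[0.9,-0.3,0,0,0,0,1]]]'
python3 -m inch '[[[0.9,-0.3,0,0,0,0,1],[0.9,-0.3,0,0,0,0,1],[0.9,-0.3,0,0,0,0,1]]]'
python3 -m inch '[[[0.9,-0.3,0,0,0,0,1],[0.9,-0.3,0,0,0,0,1],[0.9,-0.3,0,0,0,0,1]]]'
python3 -m inch '[[[0.9,-0.3,0,0,0,0,1],[0.9,-0.3,0,0,0,0,1],[0.9,-0.3,0,0,0,0,1]]]'
python3 -c "
from h import *
s=sensors.observe();print(s['ee_pos'],R.from_quat(s['tool_rot']).as_matrix(),go([.582,-.359,.18]))"
```

```text
can [ 0.68105825 -0.38747817  0.1       ] [ 0.69491978 -0.38670881  0.1       ] jar [ 0.65637602 -0.25211925  0.09      ]
clock: 0.6
ee_pos: [0.156, -0.5012, 0.2501]
tool_rot: [1.0, 0.001, -0.0, -0.0]
force: [0.9, 0.6, 0.2]
grip_width: 0.142
grasp_force: 0.0
clock: 0.98
ee_pos: [0.2285, -0.477, 0.2502]
tool_rot: [1.0, 0.002, -0.0, -0.0]
force: [-0.4, -1.1, 1.0]
grip_width: -0.007
grasp_force: 0.0
clock: 1.35
ee_pos: [0.2997, -0.4535, 0.2502]
tool_rot: [1.0, 0.001, -0.0, -0.0]
force: [-0.0, -0.6, 0.4]
grip_width: -0.001
grasp_force: 0.0
clock: 1.72
ee_pos: [0.3714, -0.4297, 0.2502]
tool_rot: [1.0, 0.0, -0.0, 0.0]
force: [-0.3, -0.5, -0.2]
grip_width: -0.0
grasp_force: 0.0
clock: 2.1
ee_pos: [0.4432, -0.4058, 0.2501]
tool_rot: [1.0, 0.0, -0.0, -0.0]
force: [-0.7, -0.1, -0.5]
grip_width: 0.001
grasp_force: 0.0
[ 0.44322559 -0.4057828   0.25011986] [[ 9.99999793e-01  3.09125588e-04 -5.64921637e-04]
 [ 3.09134428e-04 -9.99999952e-01  1.55611162e-05]
 [-5.64916799e-04 -1.57357497e-05 -9.99999840e-01]] [ 1.73535564 -0.584235    0.87552724]
```

```bash
python3 -m inch '[[[0.87,-0.29,0,0,0,0,1],[0.87,-0.29,0,0,0,0,1],[0.87,-0.29,0,0,0,0,1]]]'
python3 -m inch '[[[0.87,-0.29,0.96,0,0,0,1],[0.87,-0.29,0.96,0,0,0,1],[0.87,-0.29,0.96,0,0,0,1],[0.87,-0.29,0.96,0,0,0,1]]]'
python3 -m inch '[[[0,0,0.96,0,0,0,1],[0,0,0.96,0,0,0,1],[0,0,0.96,0,0,0,1],[0,0,0.96,0,0,0,1]]]'
python3 -m inch '[[[-0.2,0,0,0,0,0,1],[-0.4,0,0,0,0,0,1],[-0.6,0,0,0,0,0,1],[-0.8,0,0,0,0,0,1],[-0.9,0,0,0,0,0,1],[-0.95,0,0,0,0,0,1],[-0.95,0,0,0,0,0,1]]]'
python3 -m inch '[[[-0.03,0,0,0,0,0,1],[-0.06,0,0,0,0,0,1],[-0.09,0,0,0,0,0,1],[-0.12,0,0,0,0,0,1],[-0.12,0,0,0,0,0,1]]]'
python3 -c "
from h import *
shot('top','t1');shot('side','s1')
a=cv2.imread('pics/t1.png')[180:270,370:450];b=cv2.imread('pics/s1.png')[300:400,270:390]
cv2.imwrite('pics/c1.png',np.hstack([cv2.resize(a,(400,400)),cv2.resize(b,(400,400))]))"
```

```text
clock: 2.48
ee_pos: [0.5126, -0.3827, 0.2502]
tool_rot: [1.0, -0.0, -0.0, 0.0]
force: [0.8, 0.4, 0.0]
grip_width: -0.001
grasp_force: 0.0
clock: 2.98
ee_pos: [0.5819, -0.36, 0.1744]
tool_rot: [1.0, -0.001, 0.0, 0.0]
force: [-0.1, 0.6, 0.4]
grip_width: -0.002
grasp_force: 0.0
clock: 3.48
ee_pos: [0.5838, -0.3597, 0.0991]
tool_rot: [1.0, -0.0, 0.001, 0.001]
force: [-0.7, -0.3, 0.7]
grip_width: -0.001
grasp_force: 0.0
clock: 4.35
ee_pos: [0.5074, -0.3589, 0.0971]
tool_rot: [1.0, 0.0, 0.0, 0.0]
force: [0.1, -0.8, -0.3]
grip_width: 0.002
grasp_force: 0.0
clock: 4.97
ee_pos: [0.4974, -0.3588, 0.0967]
tool_rot: [1.0, 0.0, -0.0, -0.0]
force: [0.5, -0.1, -0.6]
grip_width: -0.0
grasp_force: 0.0
```

View pics/c1.png

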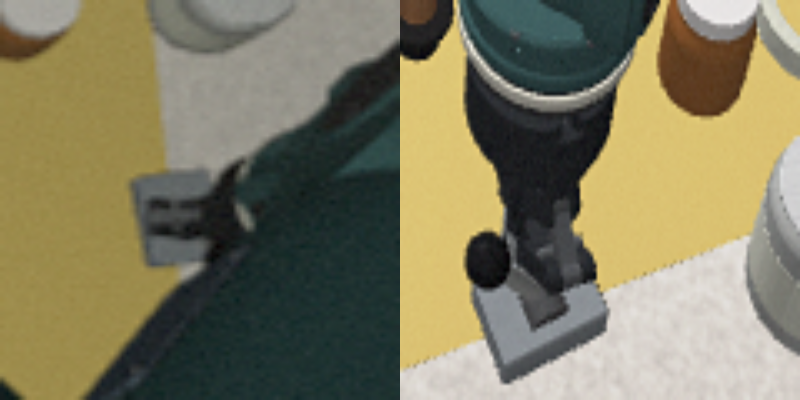

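The lever now leans to the off side, with the ball at side (296,365). I'll push on until the stop is felt.

```bash
python3 -c "
from h import *
print(ray('s1',296.5,365,.092))"
python3 -m inch '[[[-0.02,0,0,0,0,0,1],[-0.04,0,0,0,0,0,1],[-0.05,0,0,0,0,0,1],[-0.05,0,0,0,0,0,1]]]'|grep -E 'ee_pos|force: \['
python3 -m inch '[[[-0.02,0,0,0,0,0,1],[-0.04,0,0,0,0,0,1],[-0.05,0,0,0,0,0,1],[-0.05,0,0,0,0,0,1]]]'|grep -E 'ee_pos|force: \['
python3 -m inch '[[[-0.02,0,0,0,0,0,1],[-0.03,0,0,0,0,0,1],[-0.03,0,0,0,0,0,1]]]'|grep -E 'ee_pos|force: \['
```

```text
[ 0.47392808 -0.36591597  0.092     ]
ee_pos: [0.4959, -0.3589, 0.0969]
force: [16.6, 1.6, -6.2]
ee_pos: [0.4951, -0.3589, 0.0972]
force: [38.3, 3.3, -17.8]
ee_pos: [0.4946, -0.3589, 0.0973]
force: [52.5, 4.9, -23.2]
```

```bash
python3 -m inch '[[[0.4,0,0,0,0,0,1],[0.4,0,0,0,0,0,1],[0.4,0,-1,0,0,0,1],[0.4,0,-1,0,0,0,1],[0.4,0,-1,0,0,0,1]]]'|grep -E 'ee_pos|force: \['
python3 -m inch '[[[0,0,-0.7,0,0,-0.06,0.3],[0,0,-0.9,0,0,-0.12,0.3],[0,0,-0.9,0,0,-0.18,0.3],[0,0,-0.9,0,0,-0.24,0.3],[0,0,-0.9,0,0,-0.3,0.3],[0,0,-0.9,0,0,-0.36,0.3],[0,0,-0.9,0,0,-0.42,0.3],[0,0,-0.9,0,0,-0.48,0.3],[0,0,-0.9,0,0,-0.5,0.3],[0,0,-0.9,0,0,-0.5,0.3]]]'
python3 -c "
from h import *
shot('side','s2')
s=sensors.observe();print(s['joint_positions'],go([.6358,.2642,.2]));im=cv2.imread('pics/s2.png')
print(pix('s2',[.508,-.361,.022]),pix('s2',[.47,-.363,.092]))
b=im[300:400,240:360];print(cv2.imwrite('pics/c2.png',np.hstack([cv2.resize(b,(480,400))])))"
```

```text
ee_pos: [0.5191, -0.3593, 0.1779]
force: [-0.3, -0.4, -0.3]
clock: 8.32
ee_pos: [0.5186, -0.3586, 0.2474]
tool_rot: [0.707, 0.707, -0.0, -0.001]
force: [0.8, -1.0, -0.0]
grip_width: 0.35
grasp_force: 0.0
[-7.34051692e-01  4.52203047e-01  2.37446873e-01  1.35771003e+00
 -7.97550436e-05  8.38518570e-01] [7.78802809 1.45028851 0.60136695]
[310.2606007  374.26620163] [294.02468732 364.09991465]
True
```

View pics/c2.png

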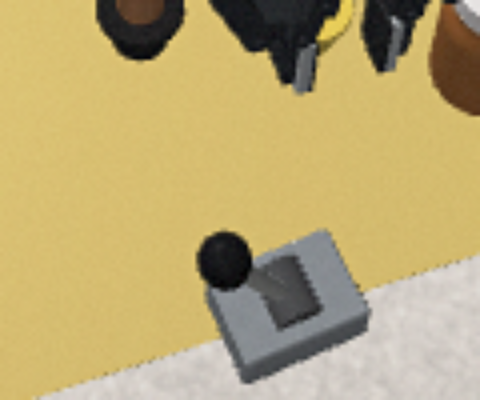

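The switch ball at side (296,365) matches the predicted full-off position of (294,364), so the blower is off. Next is board 1.

```bash
python3 -m inch '[[[0.974,0.181,0,0,0,0,0.3],[0.974,0.181,0,0,0,0,0.3],[0.974,0.181,0,0,0,0,0.3]]]' >/dev/null
python3 -m inch '[[[0.974,0.181,0,0,0,0,0.3],[0.974,0.181,0,0,0,0,0.3],[0.974,0.181,0,0,0,0,0.3]]]' >/dev/null
python3 -m inch '[[[0.974,0.181,0,0,0,0,0.3],[0.974,0.181,0,0,0,0,0.3],[0.974,0.181,0,0,0,0,0.3]]]' >/dev/null
python3 -m inch '[[[0.974,0.181,0,0,0,0,0.3],[0.974,0.181,0,0,0,0,0.3],[0.974,0.181,0,0,0,0,0.3]]]' >/dev/null
python3 -m inch '[[[0.974,0.181,0,0,0,0,0.3],[0.974,0.181,0,0,0,0,0.3],[0.974,0.181,0,0,0,0,0.3]]]' >/dev/null
python3 -m inch '[[[0.974,0.181,0,0,0,0,0.3],[0.974,0.181,0,0,0,0,0.3],[0.974,0.181,0,0,0,0,0.3]]]' >/dev/null
python3 -m inch '[[[0.974,0.181,0,0,0,0,0.3],[0.974,0.181,0,0,0,0,0.3],[0.974,0.181,0,0,0,0,0.3]]]' >/dev/null
python3 -m inch '[[[0.974,0.181,0,0,0,-0.06,0.3],[0.974,0.181,0,0,0,-0.12,0.3],[0.974,0.181,0,0,0,-0.18,0.3],[0.974,0.181,0,0,0,-0.24,0.3],[0.974,0.181,0,0,0,-0.3,0.3],[0.974,0.181,0,0,0,-0.322,0.3],[0.974,0.181,0,0,0,-0.322,0.3]]]'
python3 -c "
from h import *
s=sensors.observe();print(s['joint_positions'],go([.6358,.2642,.068]))
shot('side','s3');shot('top','t3')
a=cv2.imread('pics/t3.png')[150:250,180:300];b=cv2.imread('pics/s3.png')[110:230,220:340]
cv2.imwrite('pics/c3.png',np.hstack([cv2.resize(a,(400,400)),cv2.resize(b,(400,400))]))"
```

```text
clock: 11.88
ee_pos: [0.6353, 0.2625, 0.2489]
tool_rot: [0.277, 0.961, -0.0, 0.0]
force: [0.1, 0.3, 0.6]
grip_width: 0.35
grasp_force: 0.0
[ 2.73616253e-01  5.61080142e-01  4.32200546e-01  1.44191250e+00
 -4.19784728e-04  8.34952755e-01] [0.00628962 0.02204875 2.26136046]
```

View pics/c3.png

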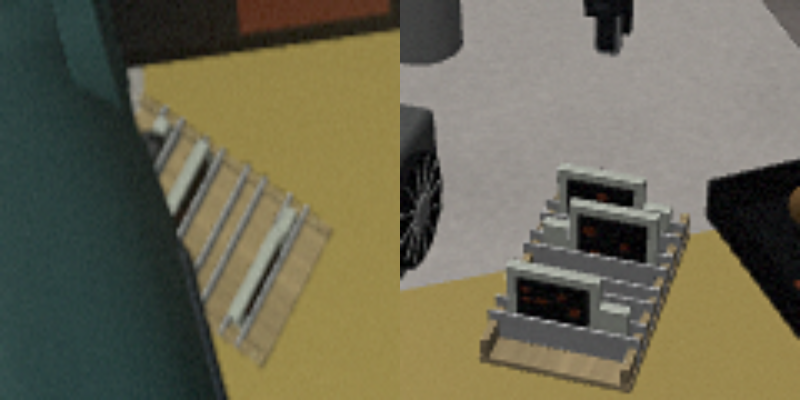

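The gripper is above board 1: in the crops, board 1's top is at side (~280,160) and the fingers are at (~282,115). Going down.

```bash
python3 -m inch '[[[0,0,0.95,0,0,0,0.3],[0,0,0.95,0,0,0,0.3],[0,0,0.95,0,0,0,0.3]]]' >/dev/null
python3 -m inch '[[[0,0,0.5,0,0,0,0.3],[0,0,0.8,0,0,0,0.3],[0,0,0.8,0,0,0,0.3],[0,0,0.8,0,0,0,0.3]]]'
python3 -m inch '[[[0,0,0.25,0,0,0,0.3],[0,0,0.5,0,0,0,0.3],[0,0,0.5,0,0,0,0.3],[0,0,0.5,0,0,0,0.3]]]'
python3 -m inch '[[[0,0,0,0,0,0,1],[0,0,0,0,0,0,1],[0,0,0,0,0,0,1],[0,0,0,0,0,0,1],[0,0,0,0,0,0,1]]]' 30
python3 -c "
from h import *
s=sensors.observe();print(R.from_quat(s['tool_rot']).inv().apply(s['force']),s['moment'])
shot('side','s4')
b=cv2.imread('pics/s4.png')[130:230,230:350]
cv2.imwrite('pics/c4.png',cv2.resize(b,(600,500)))"
```

```text
clock: 12.85
ee_pos: [0.6361, 0.2649, 0.1111]
tool_rot: [0.276, 0.961, 0.001, 0.001]
force: [0.3, -0.6, -0.3]
grip_width: 0.352
grasp_force: 0.0
clock: 13.35
ee_pos: [0.6358, 0.2648, 0.0704]
tool_rot: [0.276, 0.961, 0.001, 0.001]
force: [0.1, 0.3, 0.3]
grip_width: 0.348
grasp_force: 0.0
clock: 13.98
ee_pos: [0.6356, 0.2648, 0.0699]
tool_rot: [0.276, 0.961, 0.001, 0.001]
force: [0.1, 0.9, 6.7]
grip_width: 0.134
grasp_force: 34.1
[ 0.39902457  0.87254045 -6.69316423] [ 0.11284726 -0.00847647 -0.07015635]
```

View pics/c4.png

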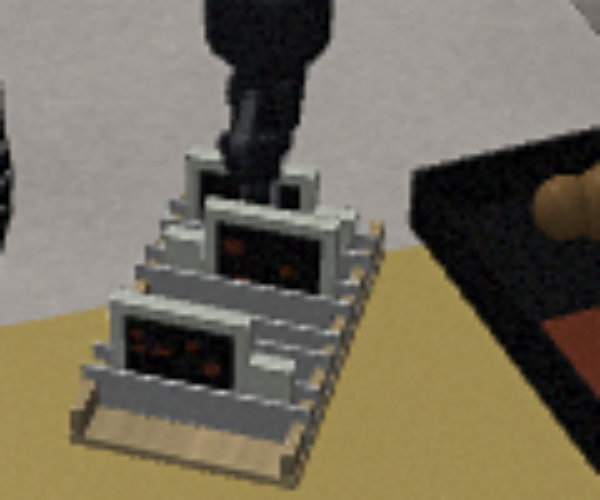

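Board 1 is gripped (opening 11.4 mm, almost no sideways force). Its top edge runs from side px (267,161) to (293,164). Now I'll lift it and work out where it sits relative to the TCP.

```bash
python3 -c "
from h import *
t=sensors.observe()['ee_pos'];y=np.array([-.848,.53,0]);x=np.array([.53,.848,0])
for p in [(187,153),(319,173)]:
    P=ray('s4',230+p[0]/5,130+p[1]/5,.088);print('b1',(P-t)@y,(P-t)@x)
c=np.array([.5958,.2006,0])
for p in [(206,199),(340,222),(110,293),(255,320)]:
    P=ray('s4',230+p[0]/5,130+p[1]/5,.088);print((P-c)@y,(P-c)@x)
for p in [(73,440),(297,485),(380,225)]:
    P=ray('s4',230+p[0]/5,130+p[1]/5,.0);print('rack',(P-c)@y,(P-c)@x)
"
python3 -m inch '[[[0,0,-0.1,0,0,0,1],[0,0,-0.3,0,0,0,1],[0,0,-0.6,0,0,0,1],[0,0,-1,0,0,0,1],[0,0,-1,0,0,0,1]]]'
python3 -m inch '[[[0,0,-0.5,0,0,0,1],[0,0,-0.5,0,0,0,1],[0,0,-0.5,0,0,0,1]]]'
python3 -c "
from h import *
shot('side','s5')
b=cv2.imread('pics/s5.png')[90:210,230:350]
cv2.imwrite('pics/c5.png',cv2.resize(b,(600,600),interpolation=cv2.INTER_CUBIC))"
```

```text
b1 0.0487047831387354 -0.004455387365893621
b1 -0.035922212161244825 -0.001145726976591938
0.023843038392756713 0.02852134291761741
-0.05992932946629215 0.02967944317771651
0.05096575462107401 -0.07339735811898702
-0.03533092187135335 -0.07263683850996751
rack 0.06517882769761146 -0.10927864365186617
rack -0.07191668609325984 -0.10787969762938351
rack -0.06324084267805584 0.14718965693431985
clock: 14.65
ee_pos: [0.6359, 0.2647, 0.1516]
tool_rot: [0.276, 0.961, 0.001, 0.002]
force: [0.1, 0.5, -2.3]
grip_width: 0.136
grasp_force: 33.0
clock: 15.02
ee_pos: [0.6346, 0.2644, 0.1878]
tool_rot: [0.276, 0.961, -0.0, -0.0]
force: [0.4, 0.5, -1.9]
grip_width: 0.137
grasp_force: 33.0
```

View pics/c5.png

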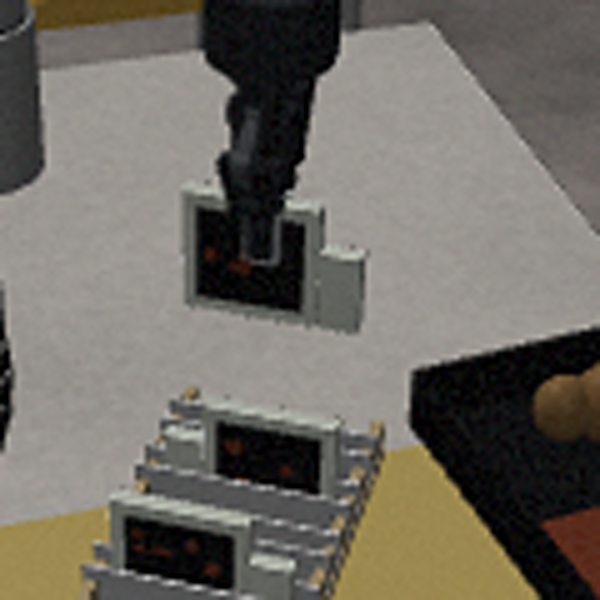

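Board 1 is held with its cut corner at the right, side (~302,140). Turning it end for end now.

```bash
python3 -m inch '[[[0,0,0,0,0,-0.06,1],[0,0,0,0,0,-0.12,1],[0,0,0,0,0,-0.18,1],[0,0,0,0,0,-0.24,1],[0,0,0,0,0,-0.3,1],[0,0,0,0,0,-0.36,1],[0,0,0,0,0,-0.42,1],[0,0,0,0,0,-0.48,1],[0,0,0,0,0,-0.5,1],[0,0,0,0,0,-0.5,1]]]'|grep pos
python3 -m inch '[[[0,0,0,0,0,-0.06,1],[0,0,0,0,0,-0.12,1],[0,0,0,0,0,-0.18,1],[0,0,0,0,0,-0.24,1],[0,0,0,0,0,-0.3,1],[0,0,0,0,0,-0.36,1],[0,0,0,0,0,-0.42,1],[0,0,0,0,0,-0.48,1],[0,0,0,0,0,-0.5,1],[0,0,0,0,0,-0.5,1]]]'
python3 -c "
from h import *
shot('side','s6');shot('top','t6')
b=cv2.imread('pics/s6.png')[90:210,230:350];a=cv2.imread('pics/t6.png')[150:250,190:290]
cv2.imwrite('pics/c6.png',cv2.resize(b,(600,600),interpolation=cv2.INTER_CUBIC))"
```

```text
ee_pos: [0.6345, 0.2644, 0.1876]
clock: 17.58
ee_pos: [0.6347, 0.2645, 0.1881]
tool_rot: [0.961, -0.277, -0.0, 0.0]
force: [0.0, -0.4, -0.8]
grip_width: 0.133
grasp_force: 32.9
```

View pics/c6.png

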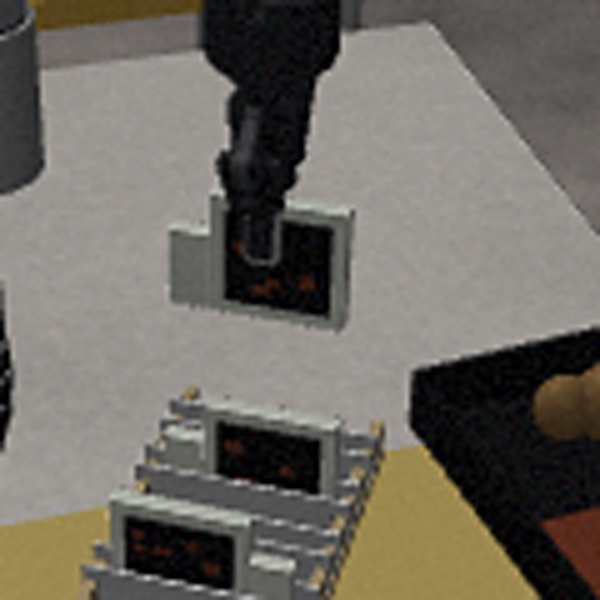

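Turned: the cut corner is now at the left, and the board's bottom edge shifted 15 crop px (9.4 mm) towards the blower. So the grip is 4.7 mm off the board's middle, and I shift it back 6 mm before lowering it.

```bash
python3 -m inch '[[[0.075,0,0,0,0,0,1],[0.075,0,0.4,0,0,0,1],[0.075,0,0.8,0,0,0,1],[0.075,0,0.9,0,0,0,1],[0.075,0,0.9,0,0,0,1]]]'
python3 -m inch '[[[0,0,0.1,0,0,0,1],[0,0,0.2,0,0,0,1],[0,0,0.3,0,0,0,1],[0,0,0.3,0,0,0,1]]]'
python3 -m inch '[[[0,0,0.1,0,0,0,1],[0,0,0.2,0,0,0,1],[0,0,0.26,0,0,0,1],[0,0,0.26,0,0,0,1]]]'
python3 -c "
from h import *
shot('side','s7')
b=cv2.imread('pics/s7.png')[130:230,230:350]
cv2.imwrite('pics/c7.png',cv2.resize(b,(600,500)))"
```

```text
clock: 18.3
ee_pos: [0.6402, 0.2613, 0.117]
tool_rot: [0.961, -0.276, -0.0, 0.0]
force: [-0.2, -0.3, -0.0]
grip_width: 0.141
grasp_force: 32.9
clock: 18.8
ee_pos: [0.6403, 0.2618, 0.0923]
tool_rot: [0.961, -0.276, 0.0, -0.0]
force: [3.5, 4.1, -3.0]
grip_width: 0.137
grasp_force: 32.7
clock: 19.3
ee_pos: [0.6402, 0.2619, 0.0711]
tool_rot: [0.961, -0.276, -0.0, -0.0]
force: [4.9, 5.7, -4.4]
grip_width: 0.138
grasp_force: 32.4
```

View pics/c7.png

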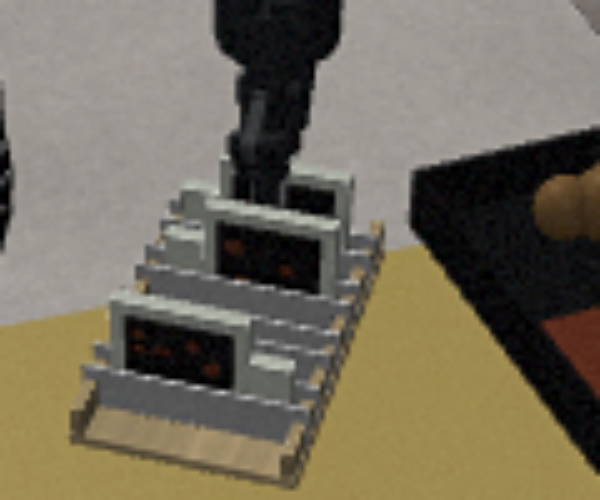

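Board 1 is in the slot with its cut to the left; a fin is pushing it about +x. I'll ease it over 1.2 mm and set it down.

```bash
python3 -m inch '[[[0,-0.015,0,0,0,0,1],[0,-0.015,0.01,0,0,0,1],[0,-0.015,0.02,0,0,0,1],[0,-0.015,0.03,0,0,0,1],[0,-0.015,0.03,0,0,0,1]]]'
```

```text
clock: 19.98
ee_pos: [0.6404, 0.2623, 0.0698]
tool_rot: [0.961, -0.276, -0.0, 0.0]
force: [-2.8, 0.3, 4.7]
grip_width: 0.138
grasp_force: 33.7
```

```bash
python3 -m inch '[[[0,0,0,0,0,0,0.3],[0,0,0,0,0,0,0.3],[0,0,0,0,0,0,0.3],[0,0,-0.2,0,0,0,0.3],[0,0,-0.6,0,0,0,0.3],[0,0,-1,0,0,0,0.3],[0,0,-1,0,0,0,0.3]]]'
python3 -m inch '[[[0,0.94,0,0,0,0,0.3],[0,0.94,0,0,0,0,0.3],[0,0.94,0,0,0,0,0.3]]]'>/dev/null
python3 -m inch '[[[-0.047,0.935,0,0,0,0,0.3],[-0.047,0.935,0,0,0,0,0.3],[-0.047,0.935,0.3,0,0,0,0.3],[-0.047,0.935,0.3,0,0,0,0.3]]]'
python3 -m inch '[[[0,0,0.35,0,0,0,0.3],[0,0,0.69,0,0,0,0.3],[0,0,0.69,0,0,0,0.3],[0,0,0.69,0,0,0,0.3]]]'
python3 -m inch '[[[0,0,0,0,0,0,1],[0,0,0,0,0,0,1],[0,0,0,0,0,0,1],[0,0,0,0,0,0,1],[0,0,0,0,0,0,1]]]' 30
python3 -c "
from h import *
shot('side','s8')
b=cv2.imread('pics/s8.png')[130:230,230:350]
cv2.imwrite('pics/c8.png',cv2.resize(b,(600,500)))"
```

```text
clock: 20.85
ee_pos: [0.6419, 0.2628, 0.1531]
tool_rot: [0.961, -0.276, 0.002, -0.001]
force: [0.1, -0.3, -0.7]
grip_width: 0.35
grasp_force: 0.0
clock: 21.72
ee_pos: [0.558, 0.1379, 0.1245]
tool_rot: [0.961, -0.276, -0.001, 0.0]
force: [0.2, 0.8, -0.0]
grip_width: 0.347
grasp_force: 0.0
clock: 22.22
ee_pos: [0.5589, 0.1377, 0.0715]
tool_rot: [0.961, -0.276, 0.001, -0.0]
force: [0.6, 0.7, 0.7]
grip_width: 0.35
grasp_force: 0.0
clock: 22.85
ee_pos: [0.5587, 0.1375, 0.0716]
tool_rot: [0.961, -0.276, 0.001, -0.001]
force: [-0.7, 0.7, 6.8]
grip_width: 0.136
grasp_force: 30.6
```

View pics/c8.png

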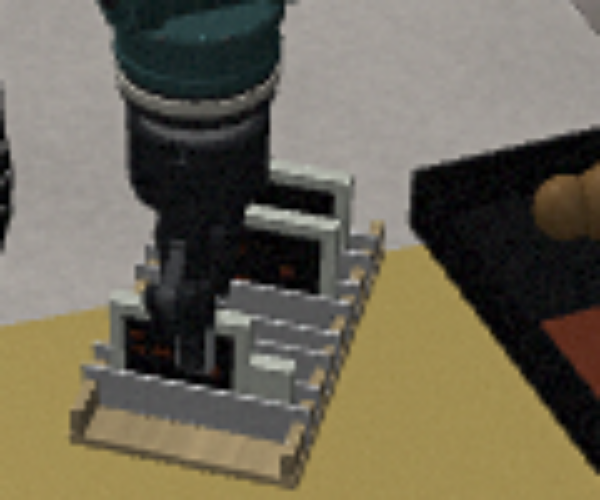

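Board 4 is gripped. Lift, turn and lower, with a numeric check of the board's extents before and after.

```bash
python3 -m inch '[[[0,0,-0.1,0,0,0,1],[0,0,-0.3,0,0,0,1],[0,0,-0.6,0,0,0,1],[0,0,-1,0,0,0,1],[0,0,-1,0,0,0,1]]]' >/dev/null
python3 -m inch '[[[0,0,-0.5,0,0,0,1],[0,0,-0.5,0,0,0,1],[0,0,-0.5,0,0,0,1]]]' |grep -E 'pos|grip'
python3 -c "
from h import *
shot('side','s9')"
python3 -m inch '[[[0,0,0,0,0,0.06,1],[0,0,0,0,0,0.12,1],[0,0,0,0,0,0.18,1],[0,0,0,0,0,0.24,1],[0,0,0,0,0,0.3,1],[0,0,0,0,0,0.36,1],[0,0,0,0,0,0.42,1],[0,0,0,0,0,0.48,1],[0,0,0,0,0,0.5,1],[0,0,0,0,0,0.5,1]]]'>/dev/null
python3 -m inch '[[[0,0,0,0,0,0.06,1],[0,0,0,0,0,0.12,1],[0,0,0,0,0,0.18,1],[0,0,0,0,0,0.24,1],[0,0,0,0,0,0.3,1],[0,0,0,0,0,0.36,1],[0,0,0,0,0,0.42,1],[0,0,0,0,0,0.48,1],[0,0,0,0,0,0.5,1],[0,0,0,0,0,0.5,1]]]'
python3 -c "
from h import *
shot('side','s10')
A=cv2.imread('pics/s9.png')[110:210,225:345];B=cv2.imread('pics/s10.png')[110:210,225:345]
cv2.imwrite('pics/c9.png',np.hstack([cv2.resize(A,(400,333),interpolation=2),cv2.resize(B,(400,333),interpolation=2)]))"
```

```text
ee_pos: [0.5576, 0.1372, 0.1895]
grip_width: 0.133
clock: 26.45
ee_pos: [0.5577, 0.1372, 0.1898]
tool_rot: [0.275, 0.961, -0.0, -0.0]
force: [-0.2, -0.6, -0.8]
grip_width: 0.133
grasp_force: 29.5
```

View pics/c9.png

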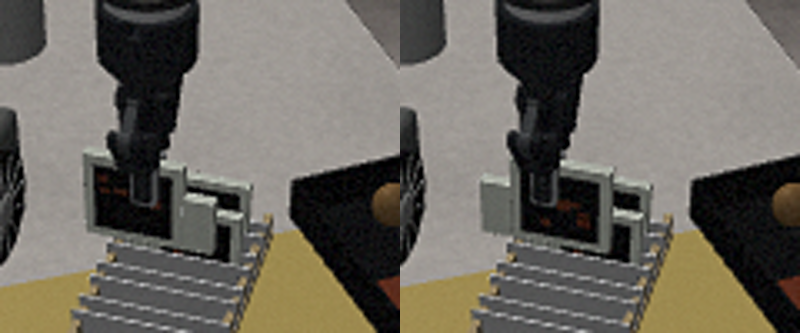

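Board 4 is turned: its cut is at the left, and its extents (80–211 against 84–213) shifted by only about 2.5 mm. It can go straight down.

```bash
python3 -m inch '[[[0,0,0.4,0,0,0,1],[0,0,0.8,0,0,0,1],[0,0,0.9,0,0,0,1],[0,0,0.9,0,0,0,1]]]'|grep -E 'pos|force'
python3 -m inch '[[[0,0,0.1,0,0,0,1],[0,0,0.2,0,0,0,1],[0,0,0.3,0,0,0,1],[0,0,0.3,0,0,0,1]]]'|grep -E 'pos|force'
python3 -m inch '[[[0,0,0.1,0,0,0,1],[0,0,0.2,0,0,0,1],[0,0,0.27,0,0,0,1],[0,0,0.27,0,0,0,1]]]'|grep -E 'pos|force'
```

```text
ee_pos: [0.5579, 0.1373, 0.1185]
force: [0.3, 0.0, -0.4]
grasp_force: 29.5
ee_pos: [0.5575, 0.1372, 0.0936]
force: [-0.5, -0.2, -1.4]
grasp_force: 29.5
ee_pos: [0.5578, 0.1372, 0.0723]
force: [0.1, -0.4, -0.4]
grasp_force: 29.6
```

```bash
python3 -m inch '[[[0,0,0.01,0,0,0,1],[0,0,0.02,0,0,0,1],[0,0,0.03,0,0,0,1],[0,0,0.03,0,0,0,1]]]'|grep -E 'pos|force'
python3 -m inch '[[[0,0,0,0,0,0,0.3],[0,0,0,0,0,0,0.3],[0,0,0,0,0,0,0.3],[0,0,-0.2,0,0,0,0.3],[0,0,-0.6,0,0,0,0.3],[0,0,-1,0,0,0,0.3],[0,0,-1,0,0,0,0.3]]]'
python3 -m inch '[[[0,0,-0.95,0,0,0,0],[0,0,-0.95,0,0,0,0],[0,0,-0.95,0,0,0,0]]]'
python3 - <<'E'
from h import *
shot('side','s11');shot('top','t11')
for cam in('t','s'):
    a=np.load(f'pics/{cam}0.npz')['im'];b=np.load(f'pics/{cam}11.npz')['im']
    for n,(p) in {'stop':[(.483,-.181,.0),(.483,-.181,.064)],'flask':[(.489,-.081,.0),(.489,-.081,.105)],'rackboards':[(.596,.2,.05)]*2}.items():
        q=np.mean([pix(cam+'0',k) for k in p],0).astype(int); w=26 if n!='stop' else 15
        T=a[q[1]-w:q[1]+w,q[0]-w:q[0]+w]; S=b[q[1]-w-15:q[1]+w+15,q[0]-w-15:q[0]+w+15]
        m=cv2.matchTemplate(S,T,cv2.TM_CCOEFF_NORMED); _,v,_,l=cv2.minMaxLoc(m); print(cam,n,q,v,np.array(l)-15)
print(sensors.observe()['joint_positions'])
A=cv2.imread('pics/s11.png')[130:410,180:460]
B=cv2.imread('pics/t11.png')[160:260,290:430]
cv2.imwrite('pics/c11.png',np.hstack([cv2.resize(A,(420,420)),cv2.resize(B,(380,420*1))]))
E
```

```text
ee_pos: [0.5581, 0.1372, 0.0715]
force: [-5.7, -1.6, 16.7]
grasp_force: 32.1
clock: 29.38
ee_pos: [0.559, 0.1374, 0.1523]
tool_rot: [0.276, 0.961, 0.001, 0.002]
force: [-0.2, 0.0, -0.3]
grip_width: 0.352
grasp_force: 0.0
clock: 29.75
ee_pos: [0.5582, 0.1373, 0.2261]
tool_rot: [0.276, 0.961, 0.0, 0.0]
force: [0.1, 0.7, -0.7]
grip_width: 0.501
grasp_force: 0.0
t stop [353 237] 0.9012776017189026 [0 0]
t flask [324 235] 0.671017587184906 [7 8]
t rackboards [240 205] 0.12718361616134644 [-8  1]
s stop [274 301] 0.9612550139427185 [0 0]
s flask [265 262] 0.7958124279975891 [-8  9]
s rackboards [276 186] 0.7717866897583008 [5 1]
[9.93863521e-02 3.57300561e-01 2.14879965e-02 1.23707281e+00
 2.82165925e-05 6.58388496e-01]
```

View pics/c11.png

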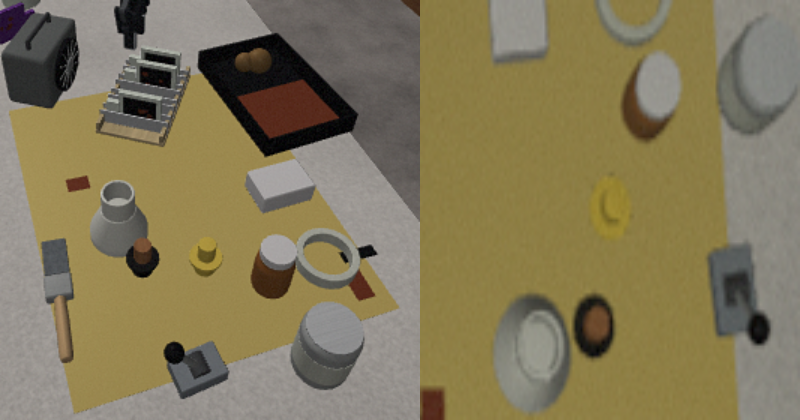

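The scene shows all three boards standing with their cuts towards the blower, and the switch off. The flask has been knocked: its mouth is now near top (334,242) and side (259,255). The stopper at (354,237) has not moved. I'll measure the mouth more precisely.

```bash
cat > m.py <<'E'
from h import *
from scipy.optimize import least_squares
# render-fit: project mouth rim circles (outer r27, inner r22 at z=.105) and maximise edge strength
def fit(ft,fs,z,rs,p0,tilt=0):
    gs={}
    for f in (ft,fs):
        g=cv2.GaussianBlur(cv2.cvtColor(np.load(f'pics/{f}.npz')['im'],cv2.COLOR_RGB2GRAY).astype(np.float32),(0,0),1.0)
        gs[f]=np.hypot(cv2.Sobel(g,-1,1,0),cv2.Sobel(g,-1,0,1))
    a=np.linspace(0,2*np.pi,72,endpoint=False)
    out={}
    for fl in ([ft],[fs],[ft,fs]):
        best=(-1,)
        for dx in np.arange(-.014,.0141,.001):
            for dy in np.arange(-.014,.0141,.001):
                s=0
                for f in fl:
                    for r_ in rs:
                        P=np.array([pix(f,(p0[0]+dx+r_*np.cos(t),p0[1]+dy+r_*np.sin(t),z)) for t in a[::3]],np.float32)
                        s+=cv2.remap(gs[f],P[:,0].copy(),P[:,1].copy(),1).mean()
                best=max(best,(s,p0[0]+dx,p0[1]+dy))
        out[str(fl)]=np.round(best,4)
    return out
E
python3 - <<'E'
from m import *
from functools import lru_cache
def tri(pt,ps): return least_squares(lambda p:np.r_[pix('t11',p)-pt,pix('s11',p)-ps],[.5,0,.1])
a=tri((334.2,242.1),(258.7,255.3));print(a.x,a.fun,ray('t11',334.2,242.1,.105),ray('s11',258.7,255.3,.105))
print('mouth',fit('t11','s11',.105,[.027,.022],(.465,-.103)))
print('stop',fit('t11','s11',.032,[.026],(.483,-.181)),fit('t11','s11',.064,[.014],(.483,-.181)))
E
```

```text
[ 0.46558876 -0.10407038  0.11324847] [ 0.07079246 -0.76124771 -0.54869417  0.09369519] [ 0.46376591 -0.10480819  0.105     ] [ 0.46840482 -0.09722643  0.105     ]
mouth {"['t11']": array([ 1.56718e+02,  4.67000e-01, -1.06000e-01]), "['s11']": array([ 2.41399e+02,  4.65000e-01, -1.08000e-01]), "['t11', 's11']": array([ 3.932101e+02,  4.650000e-01, -1.080000e-01])}
stop {"['t11']": array([ 2.245784e+02,  4.840000e-01, -1.800000e-01]), "['s11']": array([ 2.015903e+02,  4.830000e-01, -1.860000e-01]), "['t11', 's11']": array([ 4.066575e+02,  4.840000e-01, -1.820000e-01])} {"['t11']": array([145.1671,   0.469 ,  -0.169 ]), "['s11']": array([97.6527,  0.469 , -0.195 ]), "['t11', 's11']": array([ 2.01756e+02,  4.88000e-01, -1.86000e-01])}
```

```bash
python3 -m inch '[[[0,0,0,0,0,0.06,-0.2],[0,0,0,0,0,0.12,-0.2],[0,0,0,0,0,0.18,-0.2],[0,0,0,0,0,0.24,-0.2],[0,0,0,0,0,0.3,-0.2],[0,0,0,0,0,0.322,-0.2],[0,0,0,0,0,0.322,-0.2]]]'>/dev/null
python3 -m inch '[[[-0.995,-0.234,0,0,0,0,-0.2],[-0.995,-0.234,0,0,0,0,-0.2],[-0.995,-0.234,0,0,0,0,-0.2]]]'>/dev/null
python3 -m inch '[[[-0.995,-0.234,0,0,0,0,-0.2],[-0.995,-0.234,0,0,0,0,-0.2],[-0.995,-0.234,0,0,0,0,-0.2]]]'>/dev/null
python3 -m inch '[[[-0.995,-0.234,0,0,0,0,-0.2],[-0.995,-0.234,0,0,0,0,-0.2],[-0.995,-0.234,0,0,0,0,-0.2]]]'>/dev/null
python3 -m inch '[[[-0.995,-0.234,0,0,0,0,-0.2],[-0.995,-0.234,0,0,0,0,-0.2],[-0.995,-0.234,0,0,0,0,-0.2],[-0.995,-0.234,0,0,0,0,-0.2]]]'
python3 - <<'E'
from m import *
print(go([.4835,-.1815,.058]))
shot('side','s12')
a=np.load('pics/s0.npz')['im'];b=np.load('pics/s12.npz')['im']
print(np.abs(a[285:318,258:292].astype(int)-b[285:318,258:292]).mean())
E
```

```text
clock: 32.35
ee_pos: [0.4835, -0.1798, 0.2262]
tool_rot: [0.707, 0.708, 0.0, -0.0]
force: [1.0, 0.2, -0.2]
grip_width: 0.597
grasp_force: 0.0
[-2.28731955e-02 -2.31193438e-04  2.10300370e+00]
7.568033273915627
```

```bash
python3 -m inch '[[[-0.02,0,0.5,0,0,0,-0.2],[-0.02,0,0.9,0,0,0,-0.2],[-0.02,0,0.9,0,0,0,-0.2],[-0.02,0,0.9,0,0,0,-0.2]]]' >/dev/null
python3 -m inch '[[[0,0,0.3,0,0,0,-0.2],[0,0,0.6,0,0,0,-0.2],[0,0,0.9,0,0,0,-0.2],[0,0,0.9,0,0,0,-0.2]]]' |grep -E 'pos|force'
python3 -m inch '[[[0,0,0.15,0,0,0,-0.2],[0,0,0.29,0,0,0,-0.2],[0,0,0.29,0,0,0,-0.2]]]' |grep -E 'pos|force'
python3 -m inch '[[[0,0,0,0,0,0,1],[0,0,0,0,0,0,1],[0,0,0,0,0,0,1],[0,0,0,0,0,0,1],[0,0,0,0,0,0,1]]]' 30
```

```text
ee_pos: [0.4831, -0.1826, 0.0825]
force: [1.1, 0.7, 0.2]
grasp_force: 0.0
ee_pos: [0.4828, -0.1826, 0.0586]
force: [-0.6, 0.8, -0.4]
grasp_force: 0.0
clock: 34.4
ee_pos: [0.4833, -0.1829, 0.0594]
tool_rot: [0.707, 0.707, 0.0, 0.0]
force: [0.5, -0.1, 6.4]
grip_width: 0.32
grasp_force: 30.0
```

The stopper is gripped. Lift it and carry it over the mouth.

```bash
python3 -m inch '[[[0,0,-0.2,0,0,0,1],[0,0,-0.6,0,0,0,1],[0,0,-1,0,0,0,1],[0,0,-1,0,0,0,1]]]' >/dev/null
python3 -m inch '[[[0,0,-0.75,0,0,0,1],[0,0,-0.75,0,0,0,1],[0,0,-0.75,0,0,0,1]]]' >/dev/null
python3 -m inch '[[[0.5,-0.22,0,0,0,0,1],[0.96,-0.22,0,0,0,0,1],[0.96,-0.22,0,0,0,0,1],[0.96,-0.22,0,0,0,0,1],[0.96,-0.22,0,0,0,0,1]]]'
python3 - <<'E'
from m import *
c=shot('side','s13');c=shot('top','t13')
t=sensors.observe()['ee_pos'];print(t)
dz=t[2]-.0594
for z in(.026,.032): print('flange',z,fit('t13','s13',z+dz,[.026],t[:2]))
print('mouth',fit('t11','s11',.105,[.027,.022],(.465,-.103)))
A=cv2.imread('pics/s13.png')[195:295,205:325]
cv2.imwrite('pics/c13.png',cv2.resize(A,(720,600),interpolation=2))
E
```

```text
clock: 35.9
ee_pos: [0.4654, -0.1066, 0.1985]
tool_rot: [0.707, 0.707, -0.0, -0.0]
force: [-0.9, -0.2, -0.2]
grip_width: 0.314
grasp_force: 29.9
[ 0.46547849 -0.10655961  0.19874928]
flange 0.026 {"['t13']": array([68.4635,  0.4585, -0.1006]), "['s13']": array([ 1.915195e+02,  4.645000e-01, -1.056000e-01]), "['t13', 's13']": array([ 2.502767e+02,  4.655000e-01, -1.036000e-01])}
flange 0.032 {"['t13']": array([68.216 ,  0.4575, -0.0996]), "['s13']": array([ 1.914321e+02,  4.635000e-01, -1.106000e-01]), "['t13', 's13']": array([ 2.216845e+02,  4.645000e-01, -1.066000e-01])}
mouth {"['t11']": array([ 1.56718e+02,  4.67000e-01, -1.06000e-01]), "['s11']": array([ 2.41399e+02,  4.65000e-01, -1.08000e-01]), "['t11', 's11']": array([ 3.932101e+02,  4.650000e-01, -1.080000e-01])}
```

View pics/c13.png

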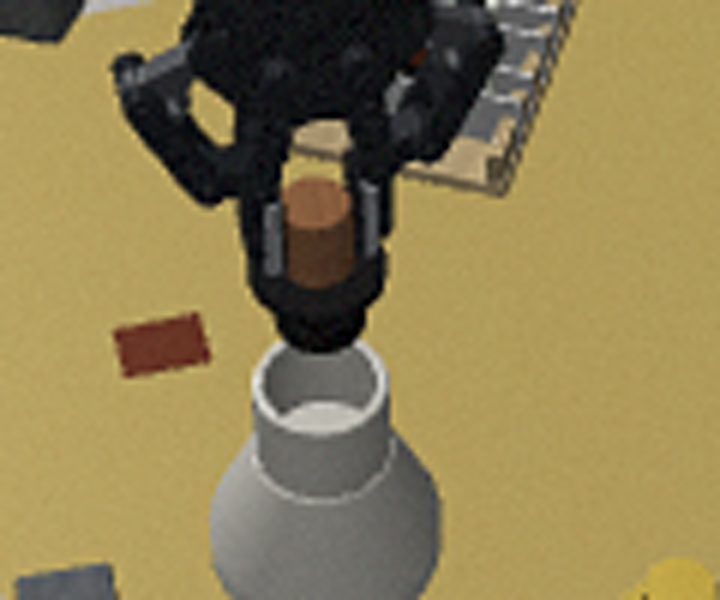

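The stopper hangs above the open mouth, as wanted. The rim centre is at crop (321,386) and the plug tip spans x 277–365 with its lowest edge at y≈353. I'll compare both by ray.

```bash
python3 - <<'E'
from m import *
f='s13'
def el(c,r,z):
    P=np.array([pix(f,(c[0]+r*np.cos(t),c[1]+r*np.sin(t),z)) for t in np.linspace(0,6.28,200)]);P=(P-[205,195])*6
    return P[:,0].min().round(),P[:,0].max().round(),P[:,1].min().round(),P[:,1].max().round()
dz=.1987-.0594
print('mouth outer meas 252-390, 337-436', el((.465,-.108),.027,.105), el((.4655,-.104),.027,.105))
print('plug meas 277-365,max353', el((.4655,-.1066),.017,dz),'flange meas 247-386 max315', el((.4655,-.1066),.026,dz+.026))
E
```

```text
mouth outer meas 252-390, 337-436 (np.float64(250.0), np.float64(390.0), np.float64(331.0), np.float64(439.0)) (np.float64(249.0), np.float64(389.0), np.float64(324.0), np.float64(431.0))
plug meas 277-365,max353 (np.float64(273.0), np.float64(364.0), np.float64(289.0), np.float64(356.0)) flange meas 247-386 max315 (np.float64(246.0), np.float64(387.0), np.float64(224.0), np.float64(328.0))
```

```bash
python3 -m inch '[[[-0.03,0,0,0,0,0,1],[-0.03,0,0.2,0,0,0,1],[-0.03,0,0.35,0,0,0,1],[-0.03,0,0.45,0,0,0,1],[-0.03,0,0.45,0,0,0,1]]]'|grep -E 'pos|force'
python3 -m inch '[[[0,0,0.05,0,0,0,1],[0,0,0.1,0,0,0,1],[0,0,0.15,0,0,0,1],[0,0,0.15,0,0,0,1]]]'|grep -E 'pos|force'
```

```text
ee_pos: [0.4652, -0.1083, 0.1627]
force: [0.7, 0.9, -0.0]
grasp_force: 29.9
ee_pos: [0.4653, -0.1083, 0.1508]
force: [-0.8, 0.4, -0.5]
grasp_force: 29.9
```

Entering with no contact so far; it is 12 mm above its seat.

```bash
python3 -m inch '[[[0,0,0.03,0,0,0,1],[0,0,0.06,0,0,0,1],[0,0,0.09,0,0,0,1],[0,0,0.09,0,0,0,1]]]'|grep -E 'pos|force'
python3 -m inch '[[[0,0,0.02,0,0,0,1],[0,0,0.04,0,0,0,1],[0,0,0.05,0,0,0,1],[0,0,0.05,0,0,0,1]]]'|grep -E 'pos|force'
```

```text
ee_pos: [0.4654, -0.1084, 0.1437]
force: [0.1, -0.4, -0.4]
grasp_force: 29.9
ee_pos: [0.4655, -0.1084, 0.1398]
force: [0.3, 0.3, -0.9]
grasp_force: 29.9
```

```bash
python3 -m inch '[[[0,0,0.01,0,0,0,1],[0,0,0.02,0,0,0,1],[0,0,0.02,0,0,0,1],[0,0,0.02,0,0,0,1]]]'|grep -E 'pos|force'
python3 -m inch '[[[0,0,0.01,0,0,0,1],[0,0,0.02,0,0,0,1],[0,0,0.02,0,0,0,1],[0,0,0.02,0,0,0,1]]]'|grep -E 'pos|force'
```

```text
ee_pos: [0.4656, -0.1084, 0.1385]
force: [-0.6, 0.3, 4.8]
grasp_force: 30.2
ee_pos: [0.4659, -0.1085, 0.1379]
force: [-4.8, 2.0, 23.5]
grasp_force: 32.0
```

The stopper is seated at the expected height (TCP 0.138), with a firm reaction. Release, rise and go to the switch.

```bash
python3 -m inch '[[[0,0,-0.02,0,0,0,1],[0,0,-0.02,0,0,0,-0.2],[0,0,-0.02,0,0,0,-0.2],[0,0,-0.02,0,0,0,-0.2],[0,0,-0.3,0,0,0,-0.2],[0,0,-0.7,0,0,0,-0.2],[0,0,-1,0,0,0,-0.2],[0,0,-1,0,0,0,-0.2]]]'|grep -E 'pos|force'
python3 -m inch '[[[0,0,-0.4,0,0,0,0],[0,0,-0.4,0,0,0.06,1],[0,0,-0.4,0,0,0.12,1],[0,0,-0.4,0,0,0.18,1],[0,0,-0.4,0,0,0.24,1],[0,0,-0.4,0,0,0.3,1],[0,0,-0.4,0,0,0.36,1],[0,0,-0.4,0,0,0.42,1],[0,0,-0.4,0,0,0.48,1],[0,0,-0.4,0,0,0.5,1],[0,0,-0.4,0,0,0.5,1]]]'|grep -E 'pos|rot'
python3 -m inch '[[[-0.13,0.8,0,0,0,0,1],[-0.13,0.8,0,0,0,0,1],[-0.13,0.8,0,0,0,0,1]]]'>/dev/null
python3 -m inch '[[[-0.13,0.8,0,0,0,0,1],[-0.13,0.8,0,0,0,0,1],[-0.13,0.8,0,0,0,0,1]]]'>/dev/null
python3 -m inch '[[[-0.13,0.8,0,0,0,0,1],[-0.13,0.8,0,0,0,0,1],[-0.13,0.8,0,0,0,0,1]]]'>/dev/null
python3 -m inch '[[[-0.13,0.8,0,0,0,0,1],[-0.13,0.8,0,0,0,0,1],[-0.13,0.8,0,0,0,0,1],[-0.13,0.8,0,0,0,0,1]]]'
python3 - <<'E'
from m import *
print(go([.423,-.362,.097]))
shot('side','s14');shot('top','t14')
print('flange/neck: seated flange top z .111',fit('t14','s14',.111,[.026],(.4655,-.1085)),'knob .137 ',fit('t14','s14',.143,[.014],(.4655,-.1085)))
def el(f,c,z):return pix(f,(*c,z))
for f in('t14','s14'):
    im=np.load(f'pics/{f}.npz')['im']
    for z in(.143,.108): 
        u,v=np.round(pix(f,(.4655,-.1085,z))).astype(int);print(f,z,u,v,im[v,u])
E
```

```text
ee_pos: [0.4662, -0.1087, 0.2178]
force: [-0.2, 0.4, -0.2]
grasp_force: 0.0
ee_pos: [0.4652, -0.1083, 0.2477]
tool_rot: [1.0, 0.0, -0.001, -0.0]
clock: 43.12
ee_pos: [0.4243, -0.3629, 0.2489]
tool_rot: [1.0, 0.001, 0.0, -0.0]
force: [0.6, 0.2, -0.9]
grip_width: 0.0
grasp_force: 0.0
[-0.01713562 -0.01088722  1.89917285]
flange/neck: seated flange top z .111 {"['t14']": array([ 1.926235e+02,  4.665000e-01, -1.075000e-01]), "['s14']": array([105.3003,   0.4525,  -0.1075]), "['t14', 's14']": array([ 2.223201e+02,  4.665000e-01, -1.075000e-01])} knob .137  {"['t14']": array([ 1.488815e+02,  4.525000e-01, -9.450000e-02]), "['s14']": array([51.9182,  0.4795, -0.1185]), "['t14', 's14']": array([ 1.760098e+02,  4.515000e-01, -9.450000e-02])}
t14 0.143 337 241 [109  77  45]
t14 0.108 335 241 [113  77  49]
s14 0.143 258 248 [ 66  98 100]
s14 0.108 259 258 [39 58 60]
```

The stopper's knob is seen from above where it should be, at (337,241). The boards were released at the same grip heights as they were picked up. Now switch the blower on.

```bash
python3 -m inch '[[[0,0,0.5,0,0,0,1],[0,0,0.95,0,0,0,1],[0,0,0.95,0,0,0,1],[0,0,0.95,0,0,0,1]]]' >/dev/null
python3 -m inch '[[[0,0,0.5,0,0,0,1],[0,0,0.95,0,0,0,1],[0,0,0.95,0,0,0,1],[0,0,0.95,0,0,0,1]]]'|grep -E 'pos|force'
python3 -m inch '[[[0.2,0,0,0,0,0,1],[0.4,0,0,0,0,0,1],[0.6,0,0,0,0,0,1],[0.8,0,0,0,0,0,1],[0.95,0,0,0,0,0,1],[0.95,0,0,0,0,0,1]]]'|grep -E 'pos|force'
python3 -m inch '[[[0.1,0,0,0,0,0,1],[0.2,0,0,0,0,0,1],[0.24,0,0,0,0,0,1],[0.24,0,0,0,0,0,1]]]'|grep -E 'pos|force'
python3 -m inch '[[[0.03,0,0,0,0,0,1],[0.05,0,0,0,0,0,1],[0.05,0,0,0,0,0,1]]]'|grep -E 'pos|force'
```

```text
ee_pos: [0.4247, -0.3652, 0.0988]
force: [0.7, 0.3, 1.0]
grasp_force: 0.0
ee_pos: [0.5008, -0.3643, 0.0964]
force: [0.8, 0.0, -0.3]
grasp_force: 0.0
ee_pos: [0.5194, -0.3644, 0.0967]
force: [0.0, -0.3, 0.3]
grasp_force: 0.0
ee_pos: [0.5232, -0.3644, 0.0967]
force: [0.2, 0.2, -0.8]
grasp_force: 0.2
```

```bash
python3 -m inch '[[[0.02,0,0,0,0,0,1],[0.03,0,0,0,0,0,1],[0.03,0,0,0,0,0,1]]]'|grep -E 'pos|force: \['
python3 -m inch '[[[0.02,0,0,0,0,0,1],[0.03,0,0,0,0,0,1],[0.03,0,0,0,0,0,1]]]'|grep -E 'pos|force: \['
python3 -m inch '[[[0.02,0,0,0,0,0,1],[0.03,0,0,0,0,0,1],[0.03,0,0,0,0,0,1]]]'|grep -E 'pos|force: \['
```

```text
ee_pos: [0.5256, -0.3644, 0.0967]
force: [-0.9, -0.4, -0.9]
ee_pos: [0.5264, -0.3643, 0.0965]
force: [-10.7, -1.0, 2.6]
ee_pos: [0.527, -0.3643, 0.0963]
force: [-23.8, -3.1, 7.9]
```

```bash
python3 -m inch '[[[0.02,0,0,0,0,0,1],[0.04,0,0,0,0,0,1],[0.04,0,0,0,0,0,1]]]'|grep -E 'pos|force: \['
python3 -m inch '[[[-0.4,0,0,0,0,0,1],[-0.6,0,0,0,0,0,1],[-0.6,0,-0.5,0,0,0,1],[-0.6,0,-1,0,0,0,1],[-0.6,0,-1,0,0,0,1]]]'|grep -E 'pos'
python3 -m inch '[[[-0.9,0.5,-0.9,0,0,0,1],[-0.9,0.5,-0.9,0,0,0,1],[-0.9,0.5,-0.9,0,0,0,1]]]'|grep pos
python3 -m inch '[[[-0.9,0.5,0,0,0,0,1],[-0.9,0.5,0,0,0,0,1],[-0.9,0.5,0,0,0,0,1],[-0.9,0.5,0,0,0,0,1]]]'
python3 - <<'E'
from m import *
shot('side','s15');shot('top','t15')
S=np.load('pics/s15.npz')['im']
# dark ball centroid
m=(S.sum(2)<75).astype(np.uint8);m[:335]=0;m[380:]=0;m[:,:280]=0;m[:,350:]=0
n,_,st,ce=cv2.connectedComponentsWithStats(m);print([(s[4],c.round(1)) for s,c in zip(st[1:],ce[1:]) if s[4]>40])
for x,z in((.548,.092),(.537,.0972)):print('pred',pix('s15',(x,-.358,z)))
# rack vs t11/s11 , knob colours
a=np.load('pics/s11.npz')['im'].astype(int);print('boards diff',np.abs(a[155:228,240:310]-S[155:228,240:310]).mean())
for z in(.143,.13,.108):
    u,v=np.round(pix('s15',(.4655,-.1085,z))).astype(int);print(z,u,v,S[v,u])
print('flange',fit('t15','s15',.111,[.026],(.4655,-.1085)))
for z in(.105,.111,.117,.123):
    print(z,fit('s15','s15',z,[.026],(.4655,-.1085))["['s15']"])
E
```

```text
ee_pos: [0.5276, -0.3642, 0.0961]
force: [-41.6, -2.9, 15.7]
ee_pos: [0.4869, -0.3655, 0.1797]
ee_pos: [0.4127, -0.406, 0.2502]
clock: 48.85
ee_pos: [0.3424, -0.4439, 0.2482]
tool_rot: [1.0, 0.0, 0.0, -0.0]
force: [-0.2, 0.0, -0.4]
grip_width: 0.001
grasp_force: 0.0
[(np.int32(54), array([333.3, 352.2]))]
pred [331.74681491 350.9128749 ]
pred [326.67676553 351.07357399]
boards diff 66.77214611872147
0.143 258 248 [35 52 52]
0.13 258 252 [39 51 55]
0.108 259 258 [33 50 52]
flange {"['t15']": array([ 1.865312e+02,  4.665000e-01, -1.075000e-01]), "['s15']": array([18.0969,  0.4795, -0.1225]), "['t15', 's15']": array([ 1.971982e+02,  4.665000e-01, -1.075000e-01])}
0.105 [17.8422  0.4515 -0.1095]
0.111 [18.0969  0.4795 -0.1225]
0.117 [21.2901  0.4795 -0.1225]
0.123 [21.7691  0.4795 -0.1225]
```

The switch is fully on, but the arm blocks the side view. I'll move it clear and do one last numeric check.

```bash
python3 -m inch '[[[-1,0.3,0,0,0,0,1],[-1,0.3,0,0,0,0,1],[-1,0.3,0,0,0,0,1]]]'|grep pos
python3 -m inch '[[[-1,0.3,0,0,0,0,1],[-1,0.3,0,0,0,0,1],[-1,0.3,0,0,0,0,1],[-1,0.3,0,0,0,0,1]]]'|grep pos
python3 - <<'E'
from m import *
shot('side','s16');shot('top','t16')
S=np.load('pics/s16.npz')['im']
a=np.load('pics/s11.npz')['im'].astype(int);print('boards diff',np.abs(a[160:228,240:310]-S[160:228,240:310]).mean())
for z in(.143,.135,.125,.108):
    u,v=np.round(pix('s16',(.4655,-.1085,z))).astype(int);print(z,u,v,S[v,u])
for z in(.105,.111,.117,.123): print(z,fit('s16','s16',z,[.026],(.4655,-.1085))["['s16']"],fit('t16','t16',z,[.026],(.4655,-.1085))["['t16']"])
u,v=np.round(pix('s16',(.4655,-.1085,.11))).astype(int);print(S[v-18:v+22,u].tolist())
E
```

```text
ee_pos: [0.2613, -0.4685, 0.2487]
ee_pos: [0.1829, -0.4921, 0.2486]
boards diff 17.9468487394958
0.143 258 248 [135  90  58]
0.135 258 251 [139  97  65]
0.125 258 253 [77 52 34]
0.108 259 258 [69 48 30]
0.105 [ 2.447596e+02  4.665000e-01 -1.045000e-01] [ 1.795831e+02  4.665000e-01 -1.075000e-01]
0.111 [ 2.458261e+02  4.655000e-01 -1.085000e-01] [ 1.802114e+02  4.665000e-01 -1.075000e-01]
0.117 [ 2.461266e+02  4.645000e-01 -1.135000e-01] [ 1.805193e+02  4.665000e-01 -1.065000e-01]
0.123 [ 2.452411e+02  4.635000e-01 -1.185000e-01] [ 1.801694e+02  4.655000e-01 -1.055000e-01]
[[184, 164, 97], [181, 160, 93], [187, 165, 96], [178, 152, 91], [145, 101, 69], [143, 99, 66], [140, 94, 64], [137, 97, 64], [136, 97, 66], [130, 89, 58], [135, 92, 62], [139, 96, 63], [102, 71, 51], [76, 54, 38], [72, 46, 28], [75, 51, 37], [68, 43, 24], [71, 49, 32], [69, 48, 30], [72, 47, 29], [77, 53, 33], [41, 29, 25], [26, 26, 24], [35, 30, 33], [31, 27, 28], [27, 24, 21], [5, 1, 2], [60, 60, 57], [110, 108, 104], [104, 104, 100], [109, 109, 104], [106, 108, 100], [108, 107, 101], [110, 110, 104], [108, 107, 102], [107, 105, 99], [104, 102, 96], [103, 103, 98], [151, 148, 142], [124, 122, 115]]
```

```bash
python3 - <<'E'
from m import *
a=np.load('pics/s11.npz')['im'];S=np.load('pics/s16.npz')['im'];o=np.load('pics/s0.npz')['im']
d=np.abs(a[155:230,235:315].astype(int)-S[155:230,235:315]).mean(2)
print((d.reshape(15,5,16,5).mean((1,3))).round().astype(int))
# board outlines expected vs edge strength for the three boards, cut toward blower
y=np.array([-.848,.53,0]);x=np.array([.53,.848,0]);c=np.array([.5958,.2006,0])-.002*y
g=cv2.cvtColor(S,cv2.COLOR_RGB2GRAY).astype(int)
for xs in(.075,.025,-.075):
    for yy in(.045,-.045):
        u,v=np.round(pix('s16',c+xs*x+yy*y+[0,0,.082]-.006*x)).astype(int);print(xs,yy,(u,v),S[v,u])
E
```

```text
[[ 23  23  23  23  23  86 145  48  23  23  23  23  23  23  23  23]
 [ 22  22  23  23  23  48  95  33  21  23  23  24  24  24  23  20]
 [ 23  22  22  23  22  23  22  22  10   8  10  12  17  22  23  12]
 [ 23  23  22  23  23  21  17  18  19  18  16  14  14  23  23  12]
 [ 23  23  24  23  23  20  21  14   6   7  11  12  15  17  21  18]
 [ 23  24  24  23  20  16  16  12   7   6   6   8  15  16  18  19]
 [ 24  23  24  24  19  14  14  15  14  11  11  11  16  15  20  19]
 [ 22  23  21  19  16  20  21  20  19  18  15  14  15  16  19  20]
 [ 20  19  20  21  19  10   8  10  12  16  16  15  15  18  20  20]
 [ 19  20  19  16  16   9   7   8   8   8  14  16  15  19  20  20]
 [ 19  20  17  15  15  15  14  11  10   9  15  16  17  20  19  19]
 [ 20  19  14  17  17  15  14  14  13  14  16  14  19  19  20  19]
 [ 19  19  15  17  19  20  20  20  19  17  17  15  20  19  20  19]
 [ 20  20  20  19  17  17  17  18  19  20  15  18  20  19  20  20]
 [ 19  19  20  20  20  19  19  20  19  17  17  19  20  20  19  19]]
0.075 0.045 (np.int64(269), np.int64(163)) [176 170 164]
0.075 -0.045 (np.int64(297), np.int64(168)) [115 118 110]
0.025 0.045 (np.int64(264), np.int64(172)) [110 103  97]
0.025 -0.045 (np.int64(293), np.int64(177)) [91 94 89]
-0.075 0.045 (np.int64(254), np.int64(192)) [174 164 146]
-0.075 -0.045 (np.int64(284), np.int64(198)) [115 117 109]
```

The only change is a uniform brightness shift; the boards are where I left them. Handing in.

```bash
python3 -c "
from rig import r
print(r.finish_job())"
```

```text
the job is handed in; nothing more can be done
None
```

The job is handed in: I switched the blower off, turned the two wrong-way boards and set them back in their slots, seated the stopper in the flask, and then switched the blower fully on again.

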